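Swing the draining turntable's spout over the drain and lay the mask on it

TASK

The white draining turntable is locked with its spout pointing the wrong way. Pull up the red sprung index knob, turn the turntable until its spout stands over the yellow drain, and let the pin drop fully home into the hole there. Only then lay the loose black mask flat in the middle of the round tray, glass side up, let go, and leave the other things where they stand.

Things in the scene. Friction and masses are not known exactly. Their poses are not given: they have to be found in the camera images.
- pin (a joint): Travel of the sprung index pin in m: 0 = fully home in a hole, about 0.012 = its nose rests on top of the ring between holes, 0.022 = upper stop. The pin (12 mm thick, round nose) slides straight up out of a hole 12 mm deep and must be raised 13 mm or more to pass the ring; a spring pushes it down with 4 N (home) to 7 N (raised), and pulls it down when let go. It is carried by the tray.
- tray (a joint): Angle of the white tray about its upright axis in rad, counter-clockwise seen from above, 0 at the start. It turns freely but stiffly (0.06 N m) from -1.45 to 1.45 while the pin is raised. Holes lie at -1.222, -0.611, 0, 0.611 and 1.222 (35 degrees apart) in the aluminium ring under the pin; the pin has 1.5 mm of play all round in them.
- knob (a point): Centre of the red round knob on top of the index pin: 30 mm in diameter, 42 mm high, standing upright on the tray's rim arm, 125 mm from the tray's axis and exactly opposite the spout. Its centre is 0.102 m above the table when the pin is home. It rises with the pin and goes round with the tray, the pin being fixed in its turning to the tray; below the knob is a 22 mm wide steel sleeve (top 24 mm below this point). Nothing else is within 50 mm of it at its height.
- tray_centre (a point): Point on the turntable's upright axis, on the floor of the round white tray (inner diameter 192 mm, rim 10 mm high above this floor, floor 0.058 m above the table). The black base below is 310 mm in diameter.
- spout_tip (a point): Outer end of the tray's white spout (34 mm wide), 195 mm from the tray's axis, on the underside of its channel, 0.054 m above the table. It goes round with the tray and clears everything that stands around.
- drain_mouth (a point): Centre of the mouth of the fixed yellow drain funnel: 124 mm in diameter, 40 mm high, 245 mm from the tray's axis, in line with one of the four holes other than the starting one (at -70, -35, 35 or 70 degrees from the spout's starting direction). With the pin in the right hole the spout's end is over its near edge, 50 mm from this point. A soap dispenser (160 mm high), a blue cup on its side and a potted plant (100 mm high) stand, loose, at the other three places.
- mask_mid (a point): Middle of the loose black diving mask, half-way up (39 mm above its underside). It lies glass up on the table: long side (x) 150 mm, short side (y) 80 mm with round ends, body 45 mm high (z up). In its middle a nose pocket stands up from 45 to 77 mm above the underside: 28 mm wide along x, 50 mm along y; the place to grip. 0.25 kg. A grey and blue case of about its size lies loose on the other side of the turntable.
- dispenser: Bystander: clear soap dispenser with a white push-button pump, 64 mm across, 160 mm high with the pump; origin under its middle.
- cup: Bystander: blue plastic cup lying on its side, 68 mm long, 66 mm across; origin under its middle on the table.
- plant: Bystander: small terracotta pot with a green succulent, 68 mm across, 100 mm high; origin under its middle.
- case: Bystander: closed goggles case, grey below and blue above, 160 x 85 x 56 mm; origin under its middle.
Things that resemble listed ones, but are neither listed nor needed, are in the scene too. Of the things that look like the part that bears drain_mouth, the larger one is meant.

How it is judged:
On the way:
1. the spout is over the drain with the pin home in that hole, the mask not yet on the tray (value of joint pin below 0.003 m and horizontal distance between spout_tip and drain_mouth below 0.06 m and horizontal distance between mask_mid and tray_centre above 0.12 m), for 0.2 s.
At the end, for the whole second after the job is handed in: The pin is home (within 3 mm) in the hole that puts the spout over the drain (spout end within 60 mm, level, of the middle of the drain's mouth; 50 mm when right), and the mask lies at rest on the tray's floor, glass up, flat within 0.08 rad, its middle within 22 mm of the tray's centre (value of joint pin below 0.003 m and horizontal distance between spout_tip and drain_mouth below 0.06 m and horizontal distance between mask_mid and tray_centre below 0.022 m and angle between mask_mid's own z axis and vertical below 0.08 rad and z of mask_mid in the frame of tray_centre below 0.044 m and linear speed of mask below 0.02 m/s and velocity of joint tray between -0.05 and 0.05 rad/s); the robot touches nothing.
It fails at once if the soap dispenser is pushed more than 40 mm from its place (distance of dispenser from where it was at the start of the episode above 0.04 m).
It fails at once if the blue cup is pushed more than 40 mm from its place (distance of cup from where it was at the start of the episode above 0.04 m).
It fails at once if the potted plant is pushed more than 40 mm from its place (distance of plant from where it was at the start of the episode above 0.04 m).
It fails at once if the case is pushed more than 40 mm from its place (distance of case from where it was at the start of the episode above 0.04 m).
It also fails if it takes over 54 s, if anything falls off the work surface, if the arm or the gripper's body presses on something with over 40 N, if the wrist force passes 120 N, or if a joint passes its speed limit or range.

ROBOT

A 7-joint arm with a two-finger parallel gripper is mounted at the origin on the work surface. World frame = base frame: x ahead of the robot, y to its left, z up, the work surface at z = 0. Lengths are in m, angles in rad, forces in N, time in s.
With the tool pointing down it reaches from about 0.425 to 0.925 m from the base axis. Payload 6.8 kg.
Tool frame: the origin (TCP) lies on the centre line of the jaws, within the pads' length; the fingertips stand 17 mm ahead of it and the grasp point (between the pads) lies 2 mm behind it; z points along the fingers, x is the direction in which the jaws open and shut, and the axes are right-handed (so a half turn about z gives the same grasp; the last joint's range is limited). The gripper opens to 85 mm and grips with 20 to 120 N. Pads are 22 mm wide; open, the fingers measure 114 mm over their backs; the gripper's body (76 mm by 85 mm) begins 54 mm behind the grasp point. The pads swing forward as they close: fully open they stand 13 mm farther back than shut.
Start: joints at [-1.276, 0.477, 0.022, 1.555, -0.011, 1.109, -0.083], TCP at [0.265, 0.621, 0.248] pointing down, gripper open.
Joint ranges: [-2.96, 2.96], [-0.34, 2.1], [-1.41, 1.46], [0.24, 2.44], [-1.37, 4.51], [0.17, 1.92], [-2.96, 2.96]. Speed limits (rad/s): [2.39, 2.39, 3.14, 3.14, 3.14, 3.14, 3.14].

INTERFACE

Orientations are given as a unit quaternion [w, x, y, z].
In Python, from station import status, read_camera, camera_model, bot gives the robot as it stands.
- The arm moves only by the tool arm_command, never from a script. Its argument "series" is a list of rows, each a list of 3 entries, a list of its own where there are three numbers: the finger opening in mm, from 0 to 85.4, then the shift along the tool's x, y, z in mm, then the turn about the tool's z in rad. In form: [[gripper, [dx, dy, dz], roll], ...]. A call has 1 to 8 rows; each row is the pose to reach, as a shift and turn from the pose commanded when the call began, along the tool's axes at that moment; what a row does not reach only later rows make up. A row lasts 1/8 s, in which the tool goes at most 62.5 mm and 10.7 degrees, less where a joint would pass 70% of its speed; a pose out of reach is approached as far as the arm can. A call with a gripper value outside its range is refused whole. The fingers move at their own pace and stop on an object; "squeeze" is the grip in N (left out, the last holds). Time passes only in rows, so rows that repeat a pose let the fingers close. It gives the time, the measured TCP pose, the force and the opening at its end, in the units of the state.
- status.get_obs(): the state, without advancing time (a new reading comes with each control period).
- read_camera(name): name is "side" or "top" or "wrist"; returns the picture (384x512x3 uint8, blue, green, red); there is no depth.
- camera_model(name): a dict with "fov_y" (degrees; the focal length in pixels is half the picture's height over the tangent of half this angle, whatever the lens; pixels are square), "cx", "cy" (the principal point, pixels), "R" (3x3) and "t" (3): a world point X has camera coordinates R X + t. Camera axes: x right, y down, z forward; pixel columns grow to the right and rows downward; lengths in m; the calibration is good to about 2 mm. A picture is of the moment at which its call begins: read the wrist's pose just before it. camera_model takes no time and is no camera call; for the wrist camera it gives the pose at the moment of the call.
- bot.hand_in(): hands the job in, once; it reports no verdict.
The state is a dict: "t": time; "q": joint angles; "joint_vel": joint speeds; "joint_torque": joint torques, N m; "eef_pos": TCP position; "tool_rot": TCP orientation; "contact_force": force on the tool from outside, world axes, zero at the start; "torque": the same for the moment, N m; "gripper_width": opening from 0.0 (shut) to 1.0 (fully open).
Only numpy, scipy, OpenCV 4.12 (cv2) and the standard library are available. Lean on these libraries where they do the work, as an engineer would, in place of code of your own. Each camera call takes 0.05 s, during which the arm holds its last target.

## Working session

There is one attempt and no reset: what is moved stays moved. The work goes in short steps, Python scripts to look and compute and a tool call to move; the robot and the scene stay as the last step left them, time stands still between calls to the robot, and variables do not carry over. Pictures are saved under pics/ and viewed, and the job is handed in when it is done.

Besides the shell and the picture viewer there is one more tool, called after "Emit:" by a JSON object that holds its "api" and its "payload", one argument or row to a line. arm_command: Moves the arm, as the interface text tells. Its arguments: {"type":"object","properties":{"series":{"type":"array"},"squeeze":{"type":"number"}},"required":["series"]}

```bash
mkdir -p pics; ls; python3 - <<'E'
from station import status, read_camera, camera_model, bot
import cv2
o=status.get_obs(); print(o)
for n in ("side","top","wrist"):
    m=camera_model(n); print(n,m)
    cv2.imwrite(f"pics/{n}0.png",read_camera(n))
E
```

```text
pics
{'t': 0.0, 'q': array([-1.27610491,  0.47780743,  0.02235827,  1.55646224, -0.01146749,
        1.10930982, -0.08308374]), 'joint_vel': array([ 2.73117094e-04,  6.53340060e-05,  1.47166143e-03,  8.47305216e-04,
       -1.41547126e-04, -1.28004895e-03, -9.79468202e-04]), 'joint_torque': array([ 1.62850196e-03, -5.96453297e+01,  1.60866302e+00, -2.81178224e+01,
        1.24620119e-02,  9.40742641e-03, -2.60567691e-05]), 'eef_pos': array([0.26439976, 0.62044276, 0.2473166 ]), 'tool_rot': array([ 5.83565320e-04,  8.34252290e-01,  5.51382129e-01, -7.23155751e-04]), 'contact_force': array([-0.69613518,  0.02731713, -0.00512224]), 'torque': array([ 0.01766834,  0.00962349, -0.00974805]), 'gripper_width': 1.0020961347165536}
side {'fov_y': 54.807545315636574, 'cx': 255.53008427785343, 'cy': 194.94251981278012, 'R': array([[ 0.72924066, -0.6839335 ,  0.02104813],
       [-0.42850229, -0.48043822, -0.76522213],
       [ 0.53347337,  0.54901192, -0.64342216]]), 't': array([-0.4385621 ,  0.33901695,  0.78144615])}
top {'fov_y': 46.15851598189385, 'cx': 265.3100129716867, 'cy': 195.13025936189925, 'R': array([[-0.01088994, -0.9999366 , -0.00286322],
       [-0.99822878,  0.01103873, -0.05845888],
       [ 0.05848678,  0.00222153, -0.99828571]]), 't': array([0.02764044, 0.58775718, 1.10338034])}
wrist {'fov_y': 70.64918670494896, 'cx': 257.9853117217439, 'cy': 189.55420325352452, 'R': array([[ 0.39268255,  0.91967137, -0.00223202],
       [ 0.8866823 , -0.37795038,  0.26636065],
       [ 0.24412067, -0.10657428, -0.96387085]]), 't': array([-0.67445525, -0.033949  ,  0.3786398 ])}
```

View pics/top0.png

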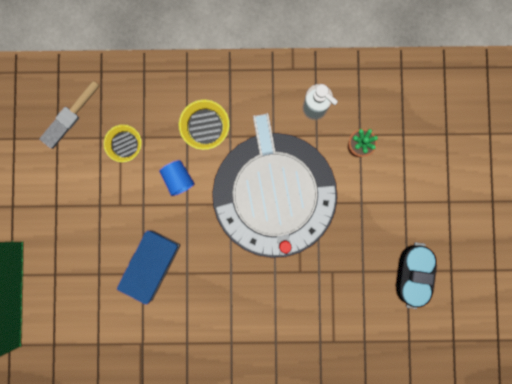

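View pics/side0.png

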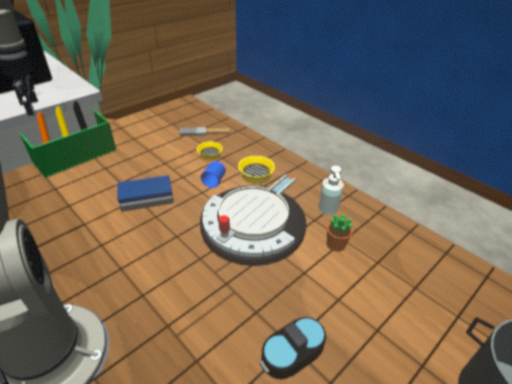

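View pics/wrist0.png

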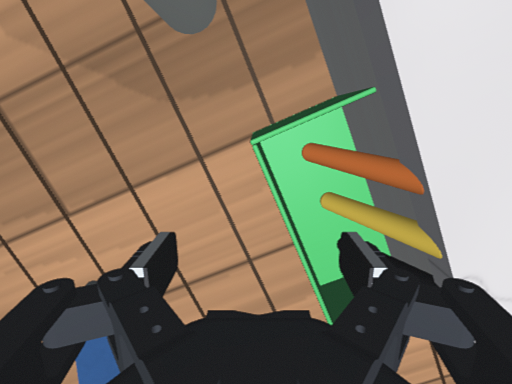

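The top view shows the knob at about (285,247), the tray centre near (275,195), the spout end near (262,117), the large funnel at (204,125) and the mask at (418,276). Next I measure them by colour.

```bash
cat > h.py <<'E'
import numpy as np, cv2
from station import status, read_camera, camera_model, bot
def ray(m,u,v,z):
    f=192/np.tan(np.radians(m['fov_y']/2)); R=np.array(m['R']);t=np.array(m['t'])
    d=R.T@np.array([(u-m['cx'])/f,(v-m['cy'])/f,1]); c=-R.T@t
    return c+d*(z-c[2])/d[2]
def proj(m,X):
    f=192/np.tan(np.radians(m['fov_y']/2)); p=np.array(m['R'])@X+m['t']
    return np.array([m['cx']+f*p[0]/p[2],m['cy']+f*p[1]/p[2]])
def tri(m1,p1,m2,p2):
    A=[];
    for m,p in((m1,p1),(m2,p2)):
        a=ray(m,*p,0.0);b=ray(m,*p,.3);A.append((a,(b-a)/np.linalg.norm(b-a)))
    M=sum(np.eye(3)-np.outer(d,d) for a,d in A);v=sum((np.eye(3)-np.outer(d,d))@a for a,d in A)
    x=np.linalg.solve(M,v); return x,[np.linalg.norm((np.eye(3)-np.outer(d,d))@(x-a)) for a,d in A]
def blobs(im,lo,hi,amin=20):
    h=cv2.cvtColor(im,cv2.COLOR_BGR2HSV); k=cv2.inRange(h,np.array(lo),np.array(hi))
    n,l,s,c=cv2.connectedComponentsWithStats(k)
    return [(c[i].round(2),s[i].tolist(),l==i) for i in range(1,n) if s[i][4]>=amin]
E
python3 - <<'E'
from h import *
T=camera_model('top');S=camera_model('side')
t=cv2.imread('pics/top0.png');s=cv2.imread('pics/side0.png')
for n,lo,hi,z in(('red',(0,170,90),(6,255,255),.123),('yel',(25,150,80),(35,255,255),.04),('black',(0,0,0),(179,120,70),.045),('sky',(90,60,120),(105,200,255),.045),('white',(0,0,180),(179,40,255),.066)):
    for nm,im in(('top',t),('side',s)):
        for c,st,l in blobs(im,lo,hi,25):
            e=None
            if n!='red':
                cn=max(cv2.findContours(l.astype('uint8'),0,1)[0],key=cv2.contourArea); hull=cv2.convexHull(cn)
                if len(hull)>5: e=cv2.fitEllipse(hull)
            m=T if nm=='top' else S
            print(n,nm,c,st,ray(m,*c,z).round(3), e and (np.round(e[0],1),np.round(e[1],1),round(e[2]), ray(m,*e[0],z).round(4)))
E
python3 - <<'E'
import cv2
t=cv2.imread('pics/top0.png')
cv2.imwrite('pics/c1.png',cv2.resize(t[80:320,190:450],None,fx=3,fy=2.5*1.0 if 0 else 3,interpolation=2)[:,:780][:600+120])
s=cv2.imread('pics/side0.png')
cv2.imwrite('pics/c2.png',cv2.resize(s[150:380,190:360],None,fx=2.6,fy=2.6,interpolation=2))
E
```

```text
red side [223.17 219.24] [219, 217, 9, 6, 42] [ 0.46  -0.028  0.123] None
yel top [202.18 122.14] [179, 100, 50, 49, 907] [0.768 0.175 0.04 ] (array([203.5, 124.2]), array([48.3, 50.2]), 73, array([0.7631, 0.1712, 0.04  ]))
yel top [119.87 141.54] [104, 125, 37, 37, 503] [0.722 0.377 0.04 ] (array([122.1, 142.8]), array([36.4, 37.2]), 51, array([0.7192, 0.3714, 0.04  ]))
yel side [ 61.41 121.8 ] [56, 107, 13, 30, 192] [0.391 0.891 0.04 ] (array([ 61.6, 122.5]), array([ 7.8, 34. ]), 164, array([0.3894, 0.8845, 0.04  ]))
yel side [209.15 146.24] [197, 142, 25, 13, 141] [0.717 0.37  0.04 ] (array([209.3, 148.8]), array([14.1, 24.6]), 88, array([0.7068, 0.3559, 0.04  ]))
yel side [256.58 164.07] [238, 156, 37, 25, 361] [0.769 0.175 0.04 ] (array([256.2, 167. ]), array([24. , 35.8]), 94, array([0.7564, 0.1632, 0.04  ]))
black top [403.9 272.3] [397, 245, 20, 59, 375] [ 0.397 -0.309  0.045] (array([406. , 271.1]), array([16.2, 63.4]), 8, array([ 0.4   , -0.3145,  0.045 ]))
black top [433.13 277.7 ] [431, 266, 5, 27, 46] [ 0.384 -0.379  0.045] (array([432.9, 273.2]), array([ 3.8, 35.1]), 4,
[... 4319 characters left out ...]
([285. , 186.2]), array([ 6.9, 21.5]), 46, array([0.729 , 0.0062, 0.066 ]))
white side [248.39 218.67] [203, 189, 91, 64, 3668] [ 0.549 -0.025  0.066] (array([249.4, 220.3]), array([63.5, 96.1]), 98, array([ 0.5469, -0.0315,  0.066 ]))
white side [  7.97 240.36] [0, 222, 17, 35, 422] [0.042 0.323 0.066] (array([  8.8, 240.4]), array([18.4, 35.6]), 9, array([0.0436, 0.3219, 0.066 ]))
white side [ 11.08 309.31] [0, 301, 26, 18, 261] [-0.015  0.107  0.066] (array([ 10.1, 309.6]), array([12.7, 32.9]), 69, array([-0.0168,  0.1072,  0.066 ]))
white side [ 86.46 343.28] [62, 304, 41, 80, 1237] [ 0.069 -0.074  0.066] (array([ 69.2, 344.4]), array([66.2, 80.5]), 9, array([ 0.0436, -0.0538,  0.066 ]))
```

```bash
python3 - <<'E'
from h import *
T=camera_model('top');S=camera_model('side')
t=cv2.imread('pics/top0.png');s=cv2.imread('pics/side0.png')
P={}
for nm,im,m in(('top',t,T),('side',s,S)):
    h=cv2.cvtColor(im,cv2.COLOR_BGR2HSV)
    k=(((h[...,0]<8)|(h[...,0]>172))&(h[...,1]>140)&(h[...,2]>70)).astype('uint8')
    n,l,st,c=cv2.connectedComponentsWithStats(k)
    for i in range(1,n):
        if st[i][4]>20: print(nm,st[i],c[i],ray(m,*c[i],.102).round(4),ray(m,*c[i],.123).round(4))
# disc: erode-open white blob for tray
b=[x for x in blobs(t,(0,0,180),(179,40,255),3000)][0][2].astype('uint8')
k=cv2.morphologyEx(b,cv2.MORPH_OPEN,np.ones((35,35),'uint8') if 0 else cv2.getStructuringElement(2,(41,41)))
cn=max(cv2.findContours(k,0,1)[0],key=cv2.contourArea);e=cv2.fitEllipse(cn);print('tray',e,ray(T,*e[0],.068))
ch=cv2.subtract(b,cv2.dilate(k,np.ones((7,7),'uint8')));n,l,st,c=cv2.connectedComponentsWithStats(ch)
for i in range(1,n):
    if st[i][4]>50: print('spout',st[i],c[i],ray(T,*c[i],.06))
E
```

```text
top [280 241  11  12 105] [284.86666667 246.4       ] [ 0.4653 -0.0224  0.102 ] [ 0.4665 -0.0215  0.123 ]
side [219 216  10  10  73] [223.34246575 220.06849315] [ 0.4717 -0.0131  0.102 ] [ 0.4584 -0.0305  0.123 ]
tray ((274.5924377441406, 194.13824462890625), (80.774169921875, 82.02425384521484), 99.75602722167969) [ 0.58716641 -0.00098781  0.068     ]
spout [254 114  21  39 554] [263.60649819 132.96570397] [0.73571837 0.02356612 0.06      ]
```

View pics/c2.png

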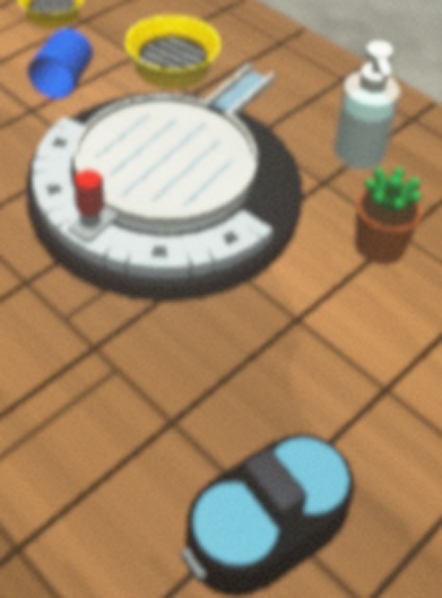

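View pics/c1.png

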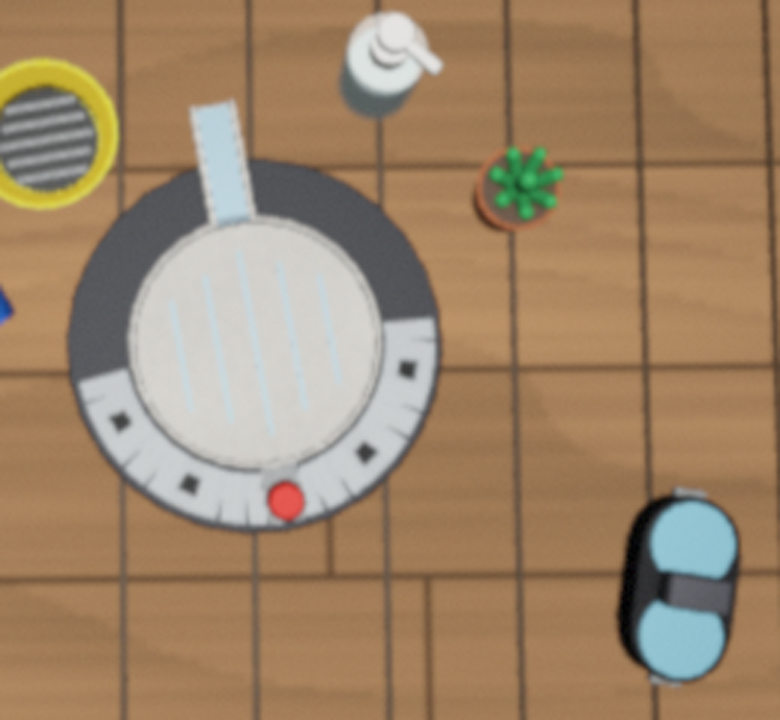

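Emit:
{"api": "arm_command", "payload": {
  "series": [
    [85,[-512,436,20],2.57],
    [85,[-512,436,20],2.57],
    [85,[-512,436,20],2.57],
    [85,[-512,436,20],2.57],
    [85,[-512,436,20],2.57],
    [85,[-512,436,20],2.57],
    [85,[-512,436,20],2.57],
    [85,[-512,436,20],2.57]
  ],
  "squeeze": 60
}}

```text
t: 1.15
eef_pos: [0.4138, 0.142, 0.2335]
tool_rot: [-0.0, 0.986, -0.168, 0.0]
contact_force: [0.4, -0.4, 0.4]
gripper_width: 0.998
```

```bash
cat >> h.py <<'E'
from scipy.spatial.transform import Rotation as Ro
def go(X,ang=None):
    o=status.get_obs();q=o['tool_rot'];R=Ro.from_quat([q[1],q[2],q[3],q[0]]).as_matrix()
    a=np.degrees(np.arctan2(R[1,0],R[0,0]))
    d=R.T@(np.array(X)-o['eef_pos'])*1000
    r=None if ang is None else -np.radians((ang-a+180)%360-180)
    print('t',round(o['t'],2),'pos',o['eef_pos'].round(4),'xang',round(a,2),'tilt',round(np.degrees(np.arccos(-R[2,2])),2),'shift mm',d.round(1),'roll',r and round(r,3),'F',o['contact_force'].round(1),'w',round(o['gripper_width']*85.4,1),'q',o['q'].round(2))
E
python3 -c "
from h import *
go([.465,-.0219,.2],-80.5)"
```

```text
t 1.15 pos [0.4138 0.142  0.2335] xang -19.36 tilt 0.05 shift mm [102.7 137.7  33.4] roll 1.067 F [ 0.4 -0.4  0.4] w 85.2 q [-0.92  0.09  0.48  2.14 -0.05  0.92 -0.75]
```

Emit:
{"api": "arm_command", "payload": {
  "series": [
    [85,[103,138,33],1.067],
    [85,[103,138,33],1.067],
    [85,[103,138,33],1.067],
    [85,[103,138,33],1.067],
    [85,[103,138,33],1.067],
    [85,[103,138,33],1.067],
    [85,[103,138,33],1.067]
  ]
}}

```text
t: 2.02
eef_pos: [0.4658, -0.0201, 0.2003]
tool_rot: [0.0, 0.766, -0.643, -0.0]
contact_force: [-0.7, 1.2, 0.1]
gripper_width: 0.996
```

```bash
python3 - <<'E'
from h import *
go([.465,-.0219,.104],-80.5)
m=camera_model('wrist');im=read_camera('wrist');cv2.imwrite('pics/w1.png',im)
h=cv2.cvtColor(im,cv2.COLOR_BGR2HSV)
k=(((h[...,0]<8)|(h[...,0]>172))&(h[...,1]>140)&(h[...,2]>70)).astype('uint8')
n,l,st,c=cv2.connectedComponentsWithStats(k)
for i in range(1,n):
    if st[i][4]>50: print(st[i],c[i],ray(m,*c[i],.102).round(4),ray(m,*c[i],.123).round(4))
print(proj(m,np.array([.465,-.0219,.123])))
E
```

```text
t 2.02 pos [ 0.4658 -0.0201  0.2003] xang -80.08 tilt 0.02 shift mm [ 1.7  1.  96.3] roll 0.007 F [-0.7  1.2  0.1] w 85.1 q [-0.76  0.23  0.78  2.13 -0.22  0.86 -1.25]
[ 243  178   36   42 1150] [260.3826087  199.13652174] [ 0.4632 -0.022   0.102 ] [ 0.4696 -0.0206  0.123 ]
[260.93686503 204.92502002]
```

View pics/w1.png

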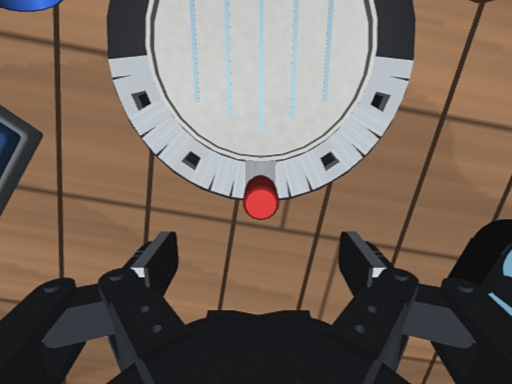

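```bash
python3 - <<'E'
from h import *
from scipy.optimize import least_squares
m=camera_model('wrist');im=cv2.imread('pics/w1.png')
g=cv2.cvtColor(im,cv2.COLOR_BGR2GRAY)
P=[]
for u,v in((142,99),(191,159),(329,159),(380,99)):
    w=(g[v-14:v+15,u-14:u+15]<95).astype('uint8'); n,l,st,c=cv2.connectedComponentsWithStats(w)
    i=1+np.argmax(st[1:,4]); p=c[i]+[u-14,v-14]; P.append(p); print(p,st[i])
angs=np.array([2,1,-1,-2])*-0.611
def res(x):
    C=x[:2];
    out=[]
    for p,a in zip(P,angs):
        X=ray(m,*p,x[2])[:2]; out+=list(X-(C-0.125*np.array([np.cos(x[3]+a),np.sin(x[3]+a)])))
    return np.array(out)*1000
s=least_squares(res,[.587,-.001,.05,.165]);print(s.x,np.degrees(s.x[3]),s.fun.round(1))
for sg in(0,.611):print(s.x[:2]-.125*np.array([np.cos(s.x[3]+sg),np.sin(s.x[3]+sg)]))
E
```

```text
[140.96172249  99.28229665] [  4   6  19  19 209]
[191.38011696 159.74269006] [  6   7  17  17 171]
[328.68       160.31428571] [  6   7  18  18 175]
[379.70813397 100.24401914] [  5   7  19  19 209]
[ 5.88526622e-01 -4.59157054e-04  4.48085870e-02  1.70021710e-01] 9.741526419475559 [ 0.   0.   0.  -0.1 -0.1  0.1  0.1 -0. ]
[ 0.46532898 -0.02160963]
[ 0.49975229 -0.08845983]
```

Emit:
{"api": "arm_command", "payload": {
  "series": [
    [85,[1.5,0.7,48],0.003],
    [85,[1.5,0.7,96],0.003],
    [32,[1.5,0.7,96],0.003],
    [28,[1.5,0.7,96],0.003],
    [24,[1.5,0.7,96],0.003],
    [20,[1.5,0.7,96],0.003],
    [20,[1.5,0.7,96],0.003],
    [20,[1.5,0.7,96],0.003]
  ]
}}

```text
t: 3.08
eef_pos: [0.4669, -0.0217, 0.1064]
tool_rot: [-0.002, 0.764, -0.645, 0.001]
contact_force: [-1.7, -0.9, 8.1]
gripper_width: 0.333
```

```bash
python3 - <<'E'
from h import *
go([.4653,-.0216,.122],-80.26)
cv2.imwrite('pics/w2.png',read_camera('wrist'))
E
```

```text
t 3.08 pos [ 0.4669 -0.0217  0.1064] xang -80.32 tilt 0.22 shift mm [ -0.3   1.5 -15.6] roll -0.001 F [-1.7 -0.9  8.1] w 28.5 q [-0.63  0.41  0.66  2.2  -0.42  0.65 -1.07]
```

View pics/w2.png

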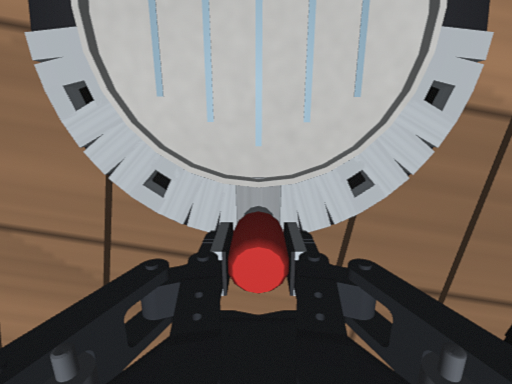

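Emit:
{"api": "arm_command", "payload": {
  "series": [
    [20,[0,0,-10],0],
    [20,[0,0,-19],0],
    [20,[0,0,-19],0],
    [20,[0,0,-19],0]
  ]
}}

```text
t: 3.62
eef_pos: [0.4666, -0.0215, 0.1239]
tool_rot: [-0.001, 0.764, -0.645, 0.001]
contact_force: [5.9, 0.2, -6.7]
gripper_width: 0.332
```

```bash
python3 - <<'E'
from h import *
go([.4653,-.0216,.122],-80.26)
cv2.imwrite('pics/w3.png',read_camera('wrist'))
cv2.imwrite('pics/s3.png',cv2.resize(read_camera('side')[150:290,170:330],None,fx=4,fy=4))
E
```

```text
t 3.62 pos [ 0.4666 -0.0215  0.1239] xang -80.31 tilt 0.16 shift mm [-0.2  1.3  1.9] roll -0.001 F [ 5.9  0.2 -6.7] w 28.4 q [-0.66  0.38  0.69  2.19 -0.38  0.69 -1.1 ]
```

View pics/w3.png

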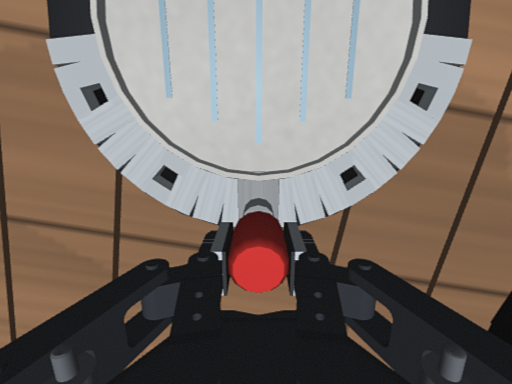

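View pics/s3.png

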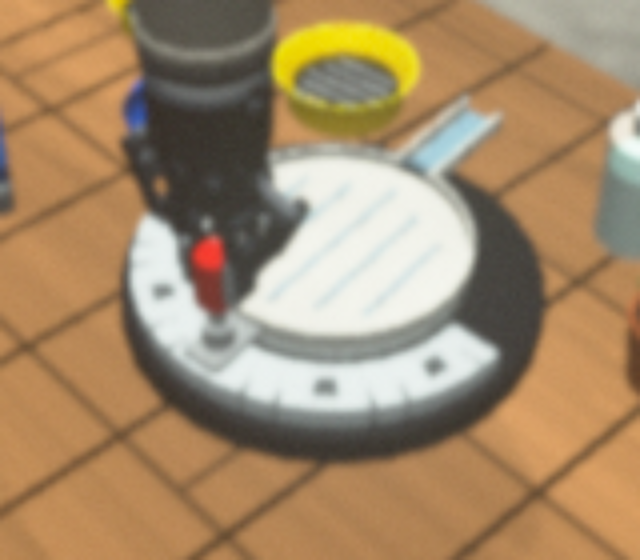

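Emit:
{"api": "arm_command", "payload": {
  "series": [
    [20,[10.9,-0.5,0],-0.087],
    [20,[21.7,-1.9,0],-0.175],
    [20,[32.4,-4.3,0],-0.262],
    [20,[42.8,-7.5,0],-0.349],
    [20,[52.8,-11.7,0],-0.436],
    [20,[62.5,-16.7,0],-0.524],
    [20,[71.7,-22.6,0],-0.611],
    [20,[71.7,-22.6,0],-0.611]
  ]
}}

```text
t: 4.72
eef_pos: [0.5005, -0.0879, 0.1232]
tool_rot: [-0.001, 0.923, -0.385, -0.0]
contact_force: [5.0, 2.5, -6.7]
gripper_width: 0.33
```

```bash
python3 - <<'E'
from h import *
go([.4998,-.0885,.104],-45.26)
cv2.imwrite('pics/w4.png',read_camera('wrist'))
E
```

```text
t 4.72 pos [ 0.5005 -0.0879  0.1232] xang -45.25 tilt 0.06 shift mm [-0.   0.9 19.2] roll 0.0 F [ 5.   2.5 -6.7] w 28.2 q [-0.36  0.41  0.52  2.09 -0.31  0.71 -0.44]
```

View pics/w4.png

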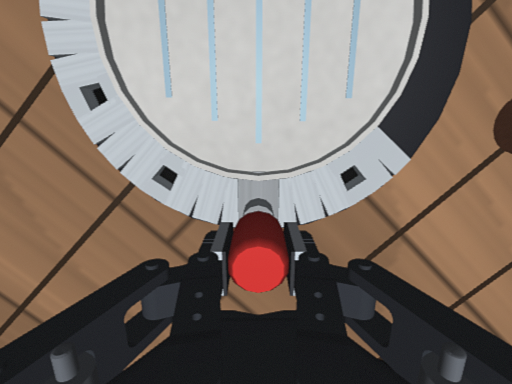

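The hole pixels match those seen at the start, at (168,177) and (350,177), so the pin is over the next hole. I'll lower it.

Emit:
{"api": "arm_command", "payload": {
  "series": [
    [20,[0,0,7],0],
    [20,[0,0,13],0],
    [20,[0,0,19],0],
    [20,[0,0,19],0]
  ]
}}

```text
t: 5.28
eef_pos: [0.5015, -0.0888, 0.1063]
tool_rot: [-0.001, 0.923, -0.385, 0.001]
contact_force: [-1.0, 1.1, 19.3]
gripper_width: 0.332
```

```bash
python3 - <<'E'
from h import *
go([.4998,-.0885,.104],-45.26)
cv2.imwrite('pics/w5.png',read_camera('wrist'))
E
```

```text
t 5.28 pos [ 0.5015 -0.0888  0.1063] xang -45.26 tilt 0.17 shift mm [-1.4  1.   2.3] roll 0.0 F [-1.   1.1 19.3] w 28.4 q [-0.35  0.44  0.5   2.1  -0.33  0.68 -0.42]
```

View pics/w5.png

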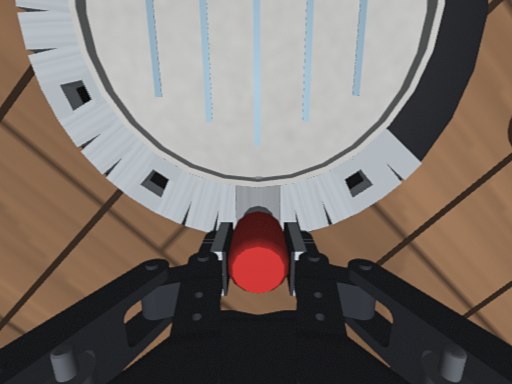

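Emit:
{"api": "arm_command", "payload": {
  "series": [
    [85,[0,0,-1],0],
    [85,[0,0,-2],0],
    [85,[0,0,-3],0],
    [85,[0,0,-15],0],
    [85,[0,0,-60],0],
    [85,[0,0,-100],0],
    [85,[0,0,-120],0],
    [85,[0,0,-120],0]
  ]
}}

```text
t: 6.32
eef_pos: [0.5008, -0.0888, 0.2263]
tool_rot: [-0.001, 0.923, -0.385, 0.002]
contact_force: [0.7, -0.8, 0.3]
gripper_width: 0.998
```

```bash
python3 - <<'E'
from h import *
from scipy.optimize import least_squares
go([.388,-.344,.22],-9.5)
m=camera_model('wrist');im=read_camera('wrist');cv2.imwrite('pics/w6.png',im)
s=read_camera('side');S=camera_model('side')
cv2.imwrite('pics/s6.png',cv2.resize(s[150:290,170:330],None,fx=4,fy=4))
for nm,i,mm in(('w',im,m),('s',s,S)):
    h=cv2.cvtColor(i,cv2.COLOR_BGR2HSV)
    k=(((h[...,0]<8)|(h[...,0]>172))&(h[...,1]>140)&(h[...,2]>70)).astype('uint8')
    n,l,st,c=cv2.connectedComponentsWithStats(k)
    for j in range(1,n):
        if st[j][4]>30: print(nm,st[j],c[j],ray(mm,*c[j],.102).round(4),ray(mm,*c[j],.123).round(4))
for z in(.081,.102,.123,.093,.135): print(z,proj(S,np.array([.4998,-.0885,z])).round(1),proj(m,np.array([.4998,-.0885,z])).round(1))
E
```

```text
t 6.33 pos [ 0.5008 -0.0888  0.2263] xang -45.32 tilt 0.22 shift mm [102.2 259.7   5.7] roll -0.625 F [ 0.7 -0.8  0.3] w 85.2 q [-0.46  0.25  0.6   2.01 -0.18  0.93 -0.55]
w [242 171  32  39 933] [257.98606645 190.85637728] [ 0.4991 -0.0901  0.102 ] [ 0.5033 -0.0859  0.123 ]
s [248 223   9  10  63] [251.80952381 227.26984127] [ 0.5088 -0.0818  0.102 ] [ 0.4943 -0.097   0.123 ]
0.081 [250.9 236.1] [257.3 183.9]
0.102 [251.  230.4] [257.3 189.3]
0.123 [251.1 224.4] [257.3 195.5]
0.093 [251.  232.9] [257.3 186.9]
0.135 [251.2 220.9] [257.3 199.6]
```

View pics/w6.png

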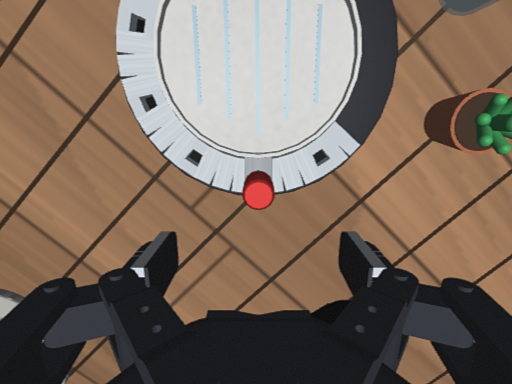

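View pics/s6.png

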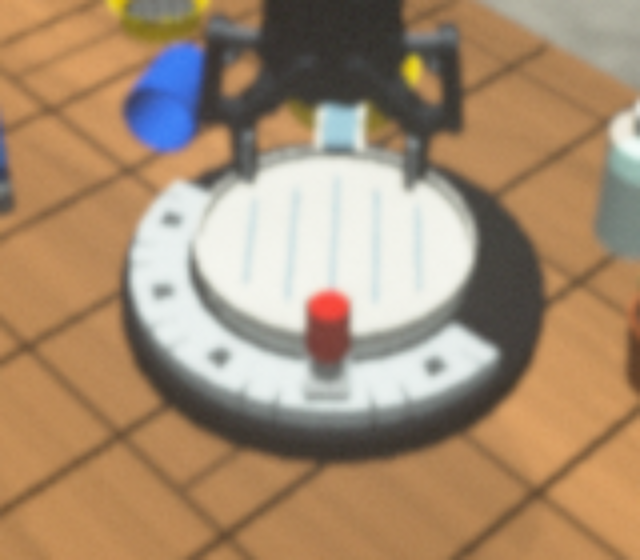

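Emit:
{"api": "arm_command", "payload": {
  "series": [
    [85,[102,260,6],-0.625],
    [85,[102,260,6],-0.625],
    [85,[102,260,6],-0.625],
    [85,[102,260,6],-0.625],
    [85,[102,260,6],-0.625],
    [85,[102,260,6],-0.625],
    [85,[102,260,6],-0.625]
  ]
}}

```text
t: 7.3
eef_pos: [0.3864, -0.3432, 0.2174]
tool_rot: [-0.001, 0.997, -0.083, -0.001]
contact_force: [-0.1, 0.0, -0.6]
gripper_width: 0.997
```

```bash
python3 - <<'E'
from h import *
go([.388,-.344,.22],-9.5)
m=camera_model('wrist');im=read_camera('wrist');cv2.imwrite('pics/w7.png',im)
for c,st,l in blobs(im,(90,60,100),(110,220,255),300): print(c,st,ray(m,*c,.045).round(4))
S=camera_model('side');print(proj(S,np.array([.4653,-.0216,.123])))
E
```

```text
t 7.3 pos [ 0.3864 -0.3432  0.2174] xang -9.52 tilt 0.13 shift mm [ 1.8  0.6 -2.6] roll -0.0 F [-0.1  0.  -0.6] w 85.2 q [ 0.1   0.28  0.61  1.99 -0.2   0.93  0.65]
[223.68 176.77] [197, 148, 52, 59, 2442] [ 0.3479 -0.3359  0.045 ]
[295.22 176.43] [271, 148, 52, 58, 2446] [ 0.4273 -0.3488  0.045 ]
[223.22315658 216.99348807]
```

View pics/w7.png

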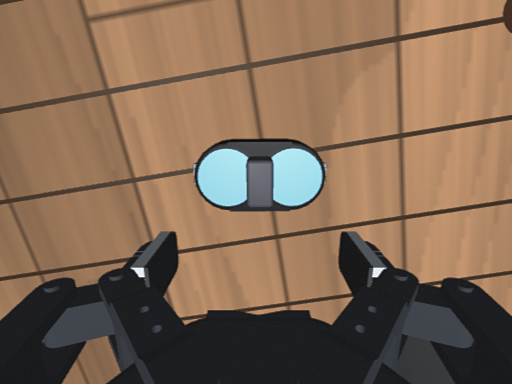

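Emit:
{"api": "arm_command", "payload": {
  "series": [
    [85,[1.2,-0.6,60],0],
    [85,[1.2,-0.6,110],0],
    [70,[1.2,-0.6,150],0],
    [45,[1.2,-0.6,150],0],
    [28,[1.2,-0.6,150],0],
    [18,[1.2,-0.6,150],0],
    [15,[1.2,-0.6,150],0],
    [15,[1.2,-0.6,150],0]
  ],
  "squeeze": 50
}}

```text
t: 8.35
eef_pos: [0.3892, -0.344, 0.0701]
tool_rot: [0.0, 0.997, -0.083, 0.002]
contact_force: [0.7, 1.0, 7.9]
gripper_width: 0.32
```

```bash
python3 - <<'E'
from h import *
go([.388,-.343,.18],-9.2)
m=camera_model('wrist');im=read_camera('wrist');cv2.imwrite('pics/w8.png',im)
E
```

```text
t 8.35 pos [ 0.3892 -0.344   0.0701] xang -9.49 tilt 0.18 shift mm [  -1.    -0.7 -109.9] roll -0.005 F [0.7 1.  7.9] w 27.3 q [ 0.23  0.52  0.48  2.09 -0.41  0.62  0.82]
```

View pics/w8.png

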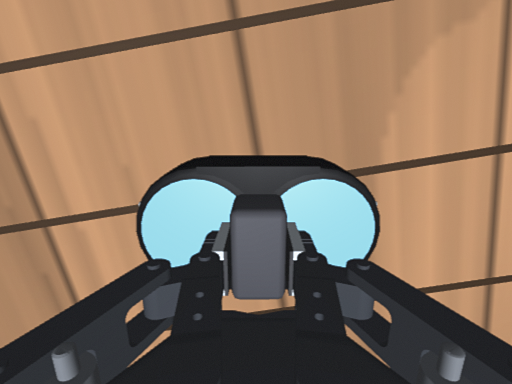

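Emit:
{"api": "arm_command", "payload": {
  "series": [
    [15,[0,0,-20],0],
    [15,[0,0,-60],0],
    [15,[0,0,-110],0],
    [15,[0,0,-160],0],
    [15,[0,0,-193],0],
    [15,[0,0,-193],0]
  ]
}}

```text
t: 9.15
eef_pos: [0.389, -0.3445, 0.2643]
tool_rot: [0.001, 0.997, -0.083, 0.003]
contact_force: [1.0, 0.4, -2.0]
gripper_width: 0.315
```

```bash
python3 - <<'E'
from h import *
go([.5885,-.0005,.26],-9.5)
m=camera_model('wrist');im=read_camera('wrist');cv2.imwrite('pics/w9.png',im)
o=status.get_obs()['eef_pos']
C=[]
for c,st,l in blobs(im,(85,50,100),(110,220,255),1000):
    e=cv2.fitEllipse(cv2.convexHull(max(cv2.findContours(l.astype('uint8'),0,1)[0],key=cv2.contourArea)))
    print(c,st,e); C.append(ray(m,*e[0],o[2]-.070+.045)); print(C[-1]-o)
print(np.mean(C,0)-o)
E
```

```text
t 9.15 pos [ 0.389  -0.3445  0.2643] xang -9.51 tilt 0.35 shift mm [ 139.9 -372.2    4.7] roll -0.0 F [ 1.   0.4 -2. ] w 26.9 q [ 0.05  0.23  0.66  1.94 -0.16  1.02  0.61]
[184.02 218.36] [141, 179, 95, 89, 5721] ((187.29452514648438, 220.9219512939453), (82.12922668457031, 102.45448303222656), 56.31620407104492)
[-0.04003486  0.01252511 -0.025     ]
[331.7  218.28] [280, 179, 95, 89, 5710] ((328.2136535644531, 221.0963592529297), (83.01742553710938, 101.17860412597656), 124.76087951660156)
[ 0.04346977 -0.0018693  -0.025     ]
[ 0.00171746  0.0053279  -0.025     ]
```

View pics/w9.png

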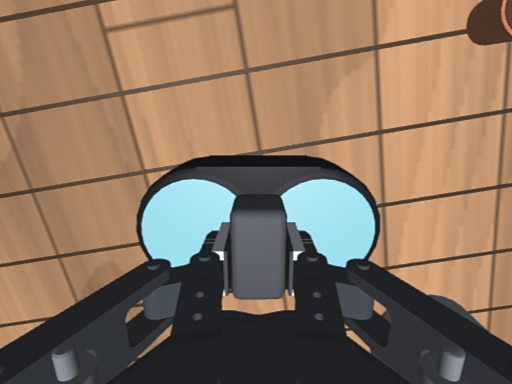

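Emit:
{"api": "arm_command", "payload": {
  "series": [
    [15,[20,-53,2],0],
    [15,[40,-106,3],0],
    [15,[60,-159,4],0],
    [15,[80,-212,4],0],
    [15,[100,-265,4],0],
    [15,[120,-318,4],0],
    [15,[140,-371,4],0],
    [15,[140,-371,4],0]
  ]
}}

```text
t: 10.2
eef_pos: [0.5879, 0.0055, 0.2549]
tool_rot: [-0.001, 0.997, -0.078, -0.002]
contact_force: [-0.7, 0.1, -2.9]
gripper_width: 0.316
```

```bash
python3 - <<'E'
from h import *
go([.5885,-.0015,.129],-9.5)
for n in('wrist','side'): cv2.imwrite(f'pics/{n}10.png',read_camera(n))
E
```

```text
t 10.2 pos [0.5879 0.0055 0.2549] xang -9.0 tilt 0.19 shift mm [  2.    7.  125.9] roll 0.009 F [-0.7  0.1 -2.9] w 27.0 q [-0.47  0.35  0.45  1.78 -0.18  1.05 -0.11]
```

View pics/wrist10.png

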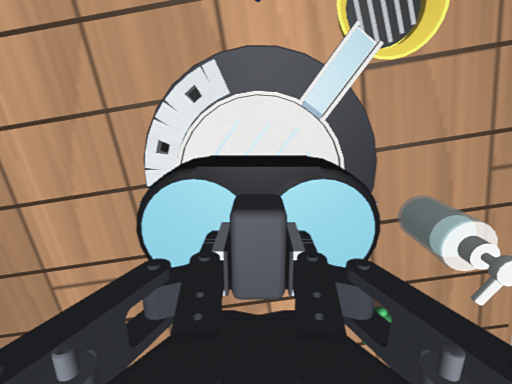

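View pics/side10.png

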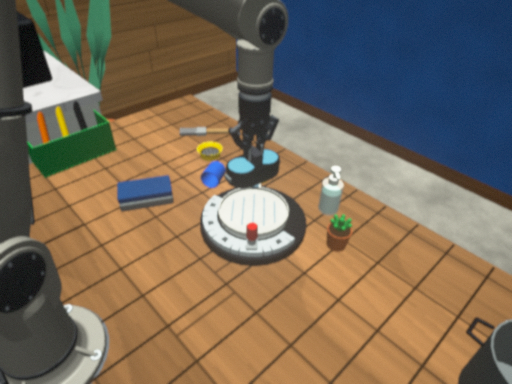

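```bash
python3 -c "
from h import *
go([.5885,-.0015,.140],-9.5)"
```

```text
t 10.3 pos [ 5.863e-01 -5.000e-04  2.555e-01] xang -9.44 tilt 0.21 shift mm [  2.7   0.5 115.5] roll 0.001 F [ 0.3 -0.5 -2. ] w 26.9 q [-0.46  0.35  0.46  1.79 -0.17  1.05 -0.11]
```

Emit:
{"api": "arm_command", "payload": {
  "series": [
    [15,[2,0.5,40],0],
    [15,[2,0.5,80],0],
    [15,[2,0.5,105],0],
    [15,[2,0.5,115],0],
    [15,[2,0.5,115],0],
    [15,[2,0.5,115],0]
  ]
}}

```text
t: 11.05
eef_pos: [0.5899, -0.0021, 0.1436]
tool_rot: [-0.0, 0.997, -0.083, 0.001]
contact_force: [-0.0, 0.1, -0.9]
gripper_width: 0.321
```

```bash
python3 -c "
from h import *
go([.5885,-.0015,.129],-9.5)
for n in('wrist','side'): cv2.imwrite(f'pics/{n}11.png',read_camera(n))
go([.5885,-.0015,.129],-9.5)
a=cv2.imread('pics/side11.png');cv2.imwrite('pics/s11.png',cv2.resize(a[150:290,170:330],None,fx=4,fy=4))"
```

```text
t 11.05 pos [ 0.5899 -0.0021  0.1436] xang -9.55 tilt 0.11 shift mm [-1.5 -0.3 14.6] roll -0.001 F [-0.   0.1 -0.9] w 27.4 q [-0.41  0.48  0.41  1.88 -0.25  0.83 -0.04]
t 11.15 pos [ 0.5899 -0.0017  0.1436] xang -9.52 tilt 0.12 shift mm [-1.5  0.  14.6] roll -0.0 F [-1.   0.  -1.7] w 26.9 q [-0.41  0.48  0.41  1.88 -0.25  0.83 -0.04]
```

View pics/wrist11.png

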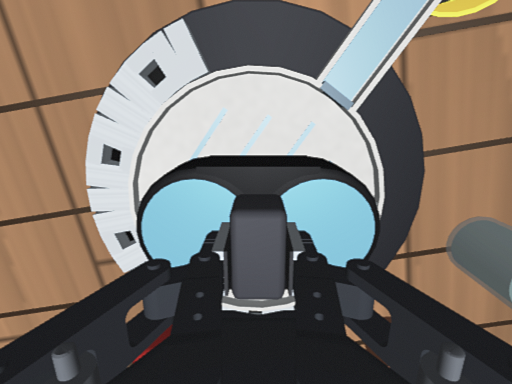

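View pics/s11.png

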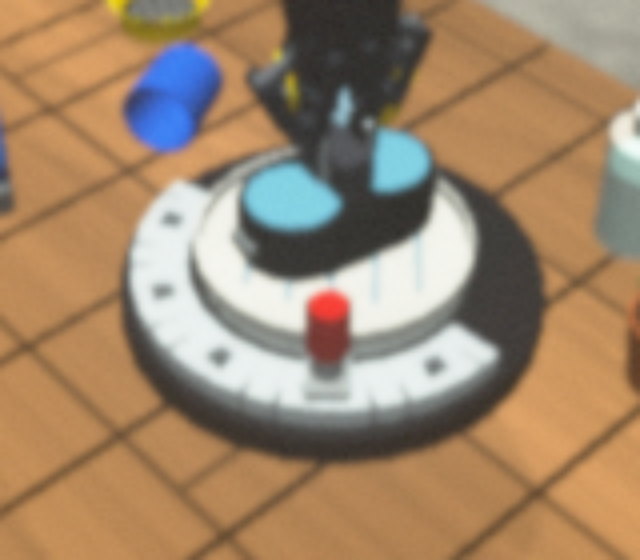

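The mask hangs level over the tray centre, with about 15 mm still to go.

Emit:
{"api": "arm_command", "payload": {
  "series": [
    [15,[-1,0,5],0],
    [15,[-1,0,10],0],
    [15,[-1,0,13],0],
    [15,[-1,0,15],0],
    [15,[-1,0,15],0]
  ]
}}

```text
t: 11.78
eef_pos: [0.5879, -0.0014, 0.1281]
tool_rot: [-0.0, 0.997, -0.083, -0.0]
contact_force: [-5.3, 0.4, 7.4]
gripper_width: 0.316
```

Emit:
{"api": "arm_command", "payload": {
  "series": [
    [32,[-1,0,-1],0],
    [45,[-1,0,-1],0],
    [65,[-1,0,-2],0],
    [85,[-1,0,-5],0],
    [85,[-1,0,-30],0],
    [85,[-1,0,-80],0],
    [85,[-1,0,-120],0],
    [85,[-1,0,-120],0]
  ]
}}

```text
t: 12.78
eef_pos: [0.5893, -0.0015, 0.2511]
tool_rot: [-0.001, 0.997, -0.083, 0.003]
contact_force: [-0.5, -0.5, -1.0]
gripper_width: 0.996
```

```bash
python3 - <<'E'
from h import *
go([.5885,-.0015,.25],-9.5)
m=camera_model('wrist');im=read_camera('wrist');cv2.imwrite('pics/w12.png',im)
s=read_camera('side');cv2.imwrite('pics/s12.png',cv2.resize(s[120:290,170:360],None,fx=4,fy=3.5)[:,:760]);S=camera_model('side')
for n,i,mm in(('w',im,m),('s',s,S)):
    C=[]
    for c,st,l in blobs(i,(85,60,100),(108,220,255),200):
        p=ray(mm,*c,.103); print(n,c,st,p.round(4))
    h=cv2.cvtColor(i,cv2.COLOR_BGR2HSV)
    k=(((h[...,0]<8)|(h[...,0]>172))&(h[...,1]>140)&(h[...,2]>70)).astype('uint8')
    q,l,st,c=cv2.connectedComponentsWithStats(k)
    for j in range(1,q):
        if st[j][4]>30: print(n,'red',st[j],c[j])
E
```

```text
t 12.78 pos [ 0.5893 -0.0015  0.2511] xang -9.53 tilt 0.4 shift mm [-0.8  0.1  1.1] roll -0.001 F [-0.5 -0.5 -1. ] w 85.1 q [-0.47  0.35  0.46  1.79 -0.18  1.03 -0.1 ]
w [216.69 182.15] [188, 151, 56, 63, 2830] [0.548  0.0063 0.103 ]
w [294.13 181.93] [268, 151, 56, 63, 2831] [ 0.6273 -0.007   0.103 ]
w red [177 250  31  39 879] [192.40955631 269.71103527]
s [400.31  81.92] [274, 0, 238, 192, 24309] [1.6281 0.1466 0.103 ]
s [139.82 188.05] [119, 178, 50, 22, 573] [0.3779 0.2452 0.103 ]
s [267.3  194.11] [257, 187, 20, 16, 220] [ 0.6297 -0.0151  0.103 ]
s [241.78 203.82] [230, 195, 25, 18, 337] [0.5488 0.0018 0.103 ]
s red [247 221  10  18 118] [251.45762712 228.1440678 ]
```

View pics/w12.png

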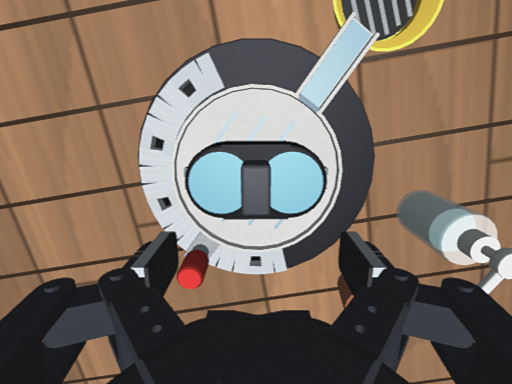

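View pics/s12.png

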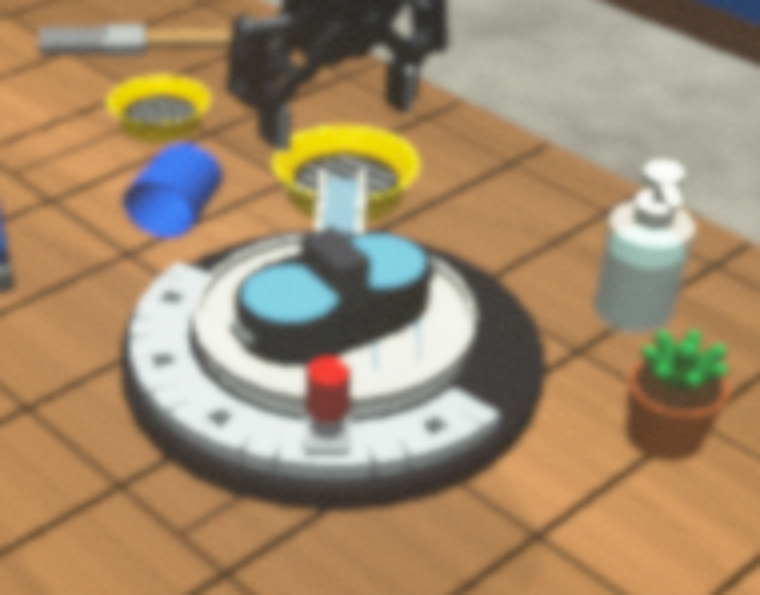

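The mask middle measures (0.588, 0.000) against a tray centre of (0.5885, -0.0005). The spout is over the large funnel and the knob is down.

```bash
python3 -c "
from station import bot
print(bot.hand_in())"
```

```text
the job is handed in; nothing more can be done
None
```

The job is done and handed in at about 13 s of the 54 s allowed; the hand-in reports no verdict, so success rests on my own checks.

I pulled up the red knob, turned the tray 35° counter-clockwise until the spout stood over the larger yellow drain, and lowered the pin into the hole. Then I laid the mask glass up on the tray, let go and moved the gripper clear.

**Pin:** The gripper came down to the same height it had when the pin was home at the start (0.1063 m against 0.1064 m). After release, the knob's image position also matched the home height.

**Mask:** In the last wrist picture its middle was about 1 mm from the tray centre; the limit is 22 mm. The side camera put it about 6 mm off, which I think comes from the lenses being partly hidden in that view. It looked flat.

**Other things:** The dispenser, cup and plant looked undisturbed in the last side picture. The case was not fully in those last crops, but the arm never went near it.

No check failed, and the two cameras' small difference on the mask was the only disagreement.

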